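# Lock the clamp ring of a pressure vessel with its pin spanner

### The job

Close the steel pressure vessel standing in its fixture: lift the T-handled pin spanner whose pins fit the vessel's clamp ring up and off its hanger, put both its pins down into two opposite holes of the ring, and only then turn the ring clockwise (seen from above) until it is fully home against its stop. Then draw the spanner out and hang it back in its empty place on the hanger, leaving the ring home. Touch the vessel with the spanner only, and leave the other spanner, the amber bottles, the beaker and the jar where they are.

Things in the scene. Friction and masses are not known exactly. Their poses are not given: they have to be found in the camera images.
- hanger: Bench stand with two hanging places, fixed to the worktop. Origin on the worktop under the line of the places; it opens to its own -x, z is up. Base plate 8 mm thick, x -40 to 95, y -118 to 118 mm. Each place is two round prongs along x, 7 mm thick, 64 mm apart (centres), from a cross-beam at x = 74 mm (top 170 mm up) to upturned tips at x = -27 mm (tops 177 mm up). Nothing on it is higher.
- place_left (a point): Middle of one hanging place, at the hanger's x = 0, y = +62 mm, level with the top edge of its prongs, 165 mm above the worktop. A T-bar lies across the two prongs with its middle 7 mm above this point, its shaft between them and its head below; at x = -12 to +50 mm of the hanger it hangs well.
- place_right (a point): The same for the other place, y = -62 mm. A spanner's head is wider than the gap of the prongs, so it cannot go straight up: raise it 16 to 35 mm, draw it out along the hanger's -x by 60 mm or more, only then lift. To hang it up, do the reverse.
- spanner_wide_bar (a point): Middle of the T-bar of the spanner that fits, blue end caps. Bar 100 mm long (own y), 16 wide (x), 14 high, flat sides: grip from above across x; the middle 54 mm are free between the prongs. Under it a shaft 14 mm thick and a cross head 18 x 82 x 10 mm, long along y, underside 81 mm below this point. 0.2 to 0.33 kg. It hangs in either place, y along the hanger's y, this point 172 mm up.
- spanner_wide_pin_a (a point): Tip of one of its two pins, which point down under the head: y = +32 mm, 103 mm below the middle of the T-bar. A pin is 7 mm thick, 22 mm long, tapered over the last 4 mm to 3 mm.
- spanner_wide_pin_b (a point): Tip of its other pin, y = -32 mm, 103 mm below the middle of the T-bar; the pins are 64 mm apart.
- spanner_narrow_bar (a point): Middle of the T-bar of the other spanner, orange end caps: same bar, height and shaft, but pins only 44 mm apart, which fit no holes here. It hangs in the other place, 172 mm up, and stays there.
- vessel: Stainless pressure vessel, 85 mm thick, clamped in an aluminium holding fixture (base plate 150 x 130 x 12 mm) fixed to the worktop. Origin on the worktop on the vessel's axis, z up. Top of its clamp ring 100 mm above the worktop; the brass plug in the middle of the lid reaches 106.5 mm.
- ring_top (a point): Centre of the top face of the knurled clamp ring (92 mm diameter, 20 high), on the vessel's axis, 100 mm up; turns with the ring. Four round blind holes, 10 mm wide and 12 mm deep, lie in the top face 32 mm from the axis on this point's +x, +y, -x and -y; either opposite pair takes the pins. A red line on the ring lies half-way between two holes, on the -x -y diagonal.
- clamp_ring (a joint): Angle of the clamp ring, rad: 0 is fully home against its stop (its red line meets the one on the vessel); grows anticlockwise seen from above, to 1.9. Starts 1.0 to 1.8 from home and must be turned clockwise by that, at one go or in shorter bites, moving the spanner on to the next pair of holes. Stiff (about 0.2 N m), stays where it is left.
- tall_bottle: Amber reagent bottle with a dark stopper, 70 mm diameter, 177 mm tall; origin at the centre of its underside. Stands between hanger and vessel; leave alone.
- beaker: Glass beaker, 64 mm wide and 67 mm tall; origin at the centre of its underside. Stands behind the vessel; leave alone.
- medium_bottle: Amber bottle with a dark stopper, 60 mm diameter, 120 mm tall; origin at the centre of its underside. Stands behind the hanger; leave alone.
- jar: Empty glass jar, 54 mm diameter, 74 mm tall; origin at the centre of its underside. Stands before the vessel; leave alone.
- small_bottle: Small amber bottle, 52 mm diameter, 100 mm tall; origin at the centre of its underside. Stands before the hanger; leave alone.
- spanner_wide: The same fitting spanner as a whole; origin on its shaft's axis at the level of the pin tips, axes as above.

How it is judged:
On the way, in this order (a step that is already met when the one before it is completed fails the run):
1. the fitting spanner is lifted off the hanger while the ring is still loose (value of joint clamp_ring above 0.9 rad and (x of spanner_wide_bar in the frame of hanger below -0.04 m or height (world z) of spanner_wide_bar above 0.23 m)), for 0.1 s.
2. both pins are in holes of the ring, at least 6 mm deep, before the ring is turned (z of each of spanner_wide_pin_a, spanner_wide_pin_b in the frame of ring_top below -0.006 m and horizontal distance between spanner_wide_bar and ring_top below 0.008 m and value of joint clamp_ring above 0.9 rad), for 0.2 s.
3. the ring is turned fully home with both pins still in its holes (z of each of spanner_wide_pin_a, spanner_wide_pin_b in the frame of ring_top below -0.006 m and horizontal distance between spanner_wide_bar and ring_top below 0.008 m and value of joint clamp_ring below 0.05 rad), for 0.1 s.
At the end, for the whole second after the job is handed in: The clamp ring is home (joint under 0.06 rad), the fitting spanner hangs at rest and released in a place of the hanger: T-bar on both prongs (height within 6 mm, within 12 mm of the place's middle along y, x between -20 and +55 mm, tilt under 0.1 rad), and the other spanner still hangs in its own (value of joint clamp_ring below 0.06 rad and (y of spanner_wide_bar in the frame of hanger between -0.074 and -0.05 m or y of spanner_wide_bar in the frame of hanger between 0.05 and 0.074 m) and x of spanner_wide_bar in the frame of hanger between -0.02 and 0.055 m and z of spanner_wide_bar in the frame of hanger between 0.166 and 0.178 m and angle between each of spanner_wide_bar, spanner_narrow_bar's own z axis and vertical below 0.1 rad and angle between the y axis of each of spanner_wide_bar, spanner_narrow_bar and the y axis of hanger, either way round below 0.2 rad and linear speed of spanner_wide below 0.02 m/s and (y of spanner_narrow_bar in the frame of hanger between -0.074 and -0.05 m or y of spanner_narrow_bar in the frame of hanger between 0.05 and 0.074 m) and x of spanner_narrow_bar in the frame of hanger between -0.02 and 0.055 m and z of spanner_narrow_bar in the frame of hanger between 0.166 and 0.178 m); the robot touches nothing.
It fails at once if the ring is turned while the two pins are not both in holes (velocity of joint clamp_ring below -0.3 rad/s and not (z of each of spanner_wide_pin_a, spanner_wide_pin_b in the frame of ring_top below -0.002 m and horizontal distance between spanner_wide_bar and ring_top below 0.01 m)).
It fails at once if the robot touches the vessel or its ring with more than 2 N (contact force between any of the fingers, the arm and vessel above 2 N).
It fails at once if the other spanner is moved more than 20 mm (distance of spanner_narrow_bar from where it was at the start of the episode above 0.02 m).
It fails at once if an amber bottle, the beaker or the jar is moved more than 20 mm or tipped (distance of any of tall_bottle, medium_bottle, small_bottle, beaker, jar from where it was at the start of the episode above 0.02 m or angle between any of tall_bottle, medium_bottle, small_bottle, beaker, jar's own z axis and vertical above 0.3 rad).
It also fails if it takes over 61 s, if anything falls off the work surface, if the arm or the gripper's body presses on something with over 40 N, if the wrist force passes 120 N, or if a joint passes its speed limit or range.

### The arm

A 6-joint arm with a two-finger parallel gripper is mounted at the origin on a cart in front of the work surface, level with it; the furniture and walls round the work are solid. World frame = base frame: x ahead of the robot, y to its left, z up, the work surface at z = 0. Lengths are in m, angles in rad, forces in N, time in s.
With the tool pointing down it reaches from about 0.325 to 0.9 m from the base axis. Payload 6.1 kg.
Tool frame: the origin (TCP) lies midway between the tips of the shut fingers; the grasp point (between the pads) lies 19 mm behind it (pinch_z is the distance from the TCP to the grasp point, in m); z points along the fingers, y is the line along which they close (so a half turn about z gives the same grasp; the last joint's range is limited). The gripper opens to 85 mm and grips with 20 to 120 N. Pads are 22 mm wide; open, the fingers measure 114 mm over their backs; the gripper's body (76 mm by 85 mm) begins 54 mm behind the grasp point. The pads swing forward as they close: fully open they stand 13 mm farther back than shut.
Start: joints at [-1.402, 0.22, 1.526, -0, 1.395, -0.126], TCP at [0.182, -0.598, 0.231] pointing down, gripper open.
Joint ranges: [-2.98, 2.98], [-0.91, 2.08], [0.09, 2.57], [-1.24, 4.39], [0.2, 2.65], [-2.68, 2.68]. Speed limits (rad/s): [2.57, 2.57, 3.01, 3.14, 3.14, 3.14].

### API

Orientations are given as a unit quaternion [x, y, z, w].
In Python, from station import state, capture, camera_info, hand_in, pinch_z gives the robot as it stands.
- The arm moves only by the tool send_rows, never from a script. Its argument "moves" is a list of rows, each a list of 7 numbers: the closure in counts, from 0 (fully open) to 255 (shut), then the shift along the tool's x, y, z in mm, then the turn, a rotation vector about the tool's x, y, z in rad. A call has 1 to 20 rows; each row shifts and turns the commanded pose from where the row before left it, along the tool's axes as they then stand; what a row does not reach is not made up. A row lasts 1/12 s, in which the tool goes at most 41.7 mm and 7.16 degrees, less where a joint would pass 70% of its speed; a pose out of reach is approached as far as the arm can. A call is refused whole if a number of a shift passes 41.7 or a number of a turn 0.125, either way. A call with a gripper value outside its range is refused whole. The fingers move at their own pace and stop on an object; the grip force is fixed at half the most. Time passes only in rows, so rows that do not move let the fingers close. It gives the time, the measured TCP pose, the force, the opening and the grip force at its end, in the units of the state.
- state(): the state, without advancing time (a new reading comes with each control period).
- capture(name): name is "scene" or "top" or "wrist"; returns the picture (480x640x3 uint8, blue, green, red); there is no depth.
- camera_info(name): a dict with "fx", "fy", "cx", "cy" (pixels), "rvec" (rotation vector, rad) and "tvec" (3), from world to camera coordinates, as OpenCV has them. Camera axes: x right, y down, z forward; pixel columns grow to the right and rows downward; lengths in m; the calibration is good to about 2 mm. A picture is of the moment at which its call begins: read the wrist's pose just before it. camera_info takes no time and is no camera call; for the wrist camera it gives the pose at the moment of the call.
- hand_in(): hands the job in; it is judged then, once.
The state is a dict: "time": time; "q": joint angles; "qvel": joint speeds; "joint_torque": joint torques, N m; "tcp_pos": TCP position; "orientation": TCP orientation; "force": force on the tool from outside, world axes, zero at the start; "torque": the same for the moment, N m; "width": finger opening in m; "grip_force": force on a finger pad.
Only numpy, scipy, OpenCV 4.12 (cv2) and the standard library are available. Lean on these libraries where they do the work, as an engineer would, in place of code of your own. Each camera call takes 0.05 s, during which the arm holds its last target. There are 200 camera calls.

## Working session

There is one attempt and no reset: what is moved stays moved. The work goes in short steps, Python scripts to look and compute and a tool call to move; the robot and the scene stay as the last step left them, time stands still between calls to the robot, and variables do not carry over. Pictures are saved under pics/ and viewed, at most 10 in all, crops included, and the job is handed in when it is done.

Besides the shell and the picture viewer there is one more tool, called after "Request:" as a command line: name --pt "numbers of a row" for each row, then --argument value for the rest. send_rows: Moves the arm, as the interface text tells. Its arguments: {"type":"object","properties":{"moves":{"type":"array","items":{"type":"array","items":{"type":"number"}}}},"required":["moves"]}

```bash
mkdir -p pics; ls
python3 - <<'E'
from station import *
import cv2
print(state(), pinch_z)
for n in ("scene","top"):
    cv2.imwrite(f"pics/{n}0.png",capture(n)); print(n,camera_info(n))
print(camera_info("wrist"))
E
```

```text
pics
{'time': 0.0, 'q': array([-1.40211087e+00,  2.21204525e-01,  1.52762934e+00, -1.24785938e-05,
        1.39472889e+00, -1.26111841e-01]), 'qvel': array([ 0.00011638, -0.00120853,  0.00052188, -0.00124852, -0.00020759,
        0.00118948]), 'joint_torque': array([ 2.12178848e-04, -4.96893096e+01, -3.89399207e+01, -3.47573159e-04,
        1.11396462e-02, -1.47385549e-05]), 'tcp_pos': array([ 0.18147129, -0.59742495,  0.230203  ]), 'orientation': array([ 9.89155832e-01,  1.46866505e-01, -2.71074260e-05, -9.84699492e-04]), 'force': array([ 0.58436028, -0.34133388, -0.4045563 ]), 'torque': array([-5.81214475e-05,  7.48200884e-03,  3.28555269e-02]), 'grip_force': 0.0, 'width': 0.08557259040199465} 0.0187
scene {'fx': 483.2167880824167, 'fy': 483.2167880824167, 'cx': 318.3545990284776, 'cy': 238.09613729046407, 'rvec': array([ 0.67322906, -2.71176686,  0.98327679]), 'tvec': array([0.47119488, 0.25310126, 1.09265961])}
top {'fx': 588.350355093501, 'fy': 588.350355093501, 'cx': 314.2328694018174, 'cy': 249.74425082954778, 'rvec': array([ 2.15578965, -2.15277984,  0.16825581]), 'tvec': array([-0.01775045,  0.55190642,  1.27368392])}
{'fx': 364.54800066364487, 'fy': 364.54800066364487, 'cx': 320.69471061095624, 'cy': 238.1166065177788, 'rvec': array([-2.30719907,  1.70984534,  0.2800635 ]), 'tvec': array([-0.62355762, -0.04126648,  0.38227833])}
```

View pics/scene0.png

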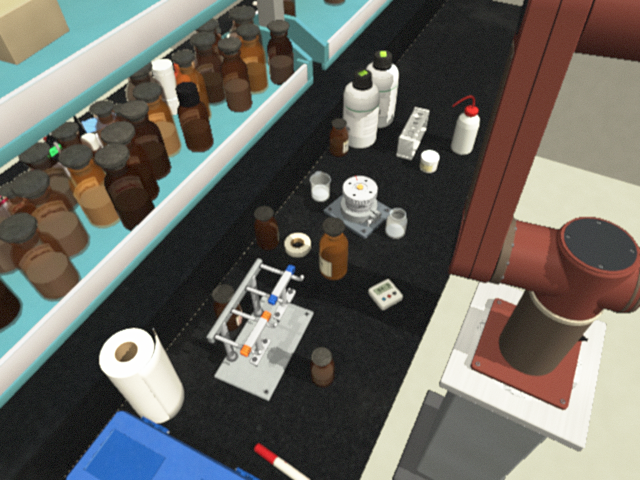

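View pics/top0.png

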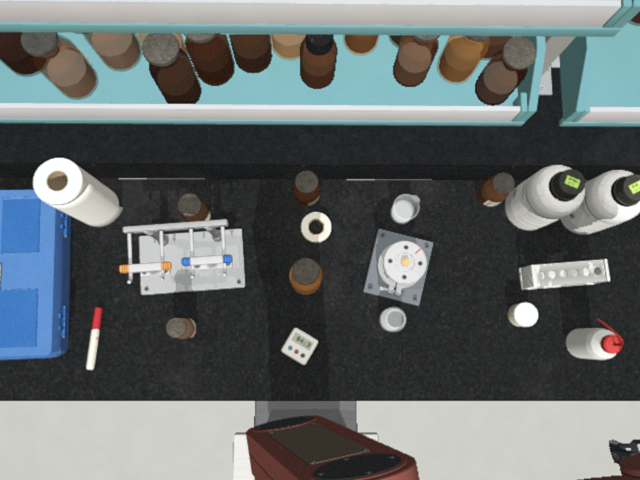

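The scene shows the hanger left of the bottle (blue spanner nearest the vessel, bar middle about (207,260) in top) and the vessel at about (404,262) in top. I'll enlarge both.

Run:
```python
import cv2,numpy as np
t=cv2.imread("pics/top0.png")
a=cv2.resize(t[210:300,110:250],None,fx=5.7,fy=5.7,interpolation=cv2.INTER_CUBIC)
cv2.imwrite("pics/h.png",a)
b=cv2.resize(t[222:312,355:445],None,fx=6.6,fy=6.6,interpolation=cv2.INTER_CUBIC)
cv2.imwrite("pics/v.png",b)
```

```text
(no output)
```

View pics/h.png

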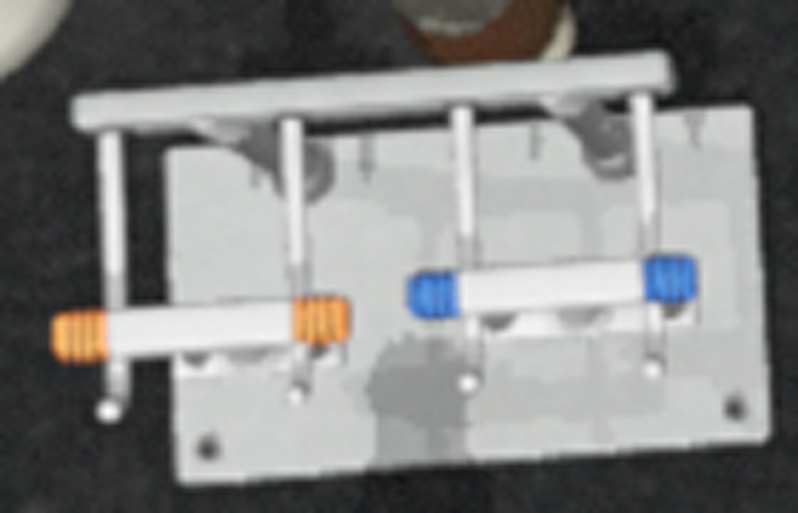

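View pics/v.png

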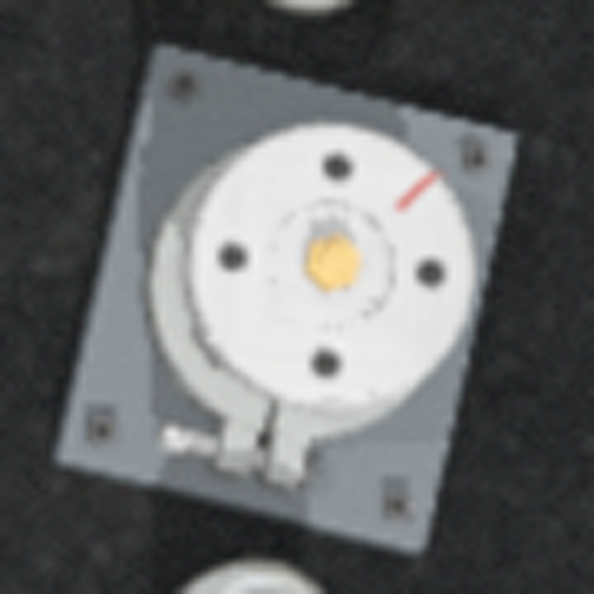

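Blue bar spans (408,296)–(697,279) in the crop; prong tips at (108,410),(297,395),(468,383),(653,368); ring holes at (337,166),(232,257),(431,272),(325,362), with the red line at upper right.

```bash
cat > h.py <<'E'
from station import *
import cv2,numpy as np
def ray(n,p,z,ci=None):
    c=ci or camera_info(n); R=cv2.Rodrigues(c["rvec"])[0]; t=np.array(c["tvec"])
    d=R.T@np.array([(p[0]-c["cx"])/c["fx"],(p[1]-c["cy"])/c["fy"],1]); o=-R.T@t
    return o+d*(z-o[2])/d[2]
def proj(n,P):
    c=camera_info(n);return cv2.projectPoints(np.array(P,float).reshape(-1,1,3),c["rvec"],c["tvec"],np.array([[c["fx"],0,c["cx"]],[0,c["fy"],c["cy"]],[0,0,1]]),None)[0].reshape(-1,2)
E
python3 - <<'E'
from h import *
H=lambda u,v:(110+(u+.5)/5.7-.5,210+(v+.5)/5.7-.5)
V=lambda u,v:(355+(u+.5)/6.6-.5,222+(v+.5)/6.6-.5)
np.set_printoptions(precision=4,suppress=True)
tips=np.array([ray("top",H(*p),.175) for p in((108,410),(297,395),(468,383),(653,368))]);print("tips",tips)
for n,l,r in (("blue",(408,296),(697,279)),("orange",(51,337),(350,320))):
    a,b=ray("top",H(*l),.176),ray("top",H(*r),.176);d=a-b
    print(n,(a+b)/2,np.linalg.norm(d),np.degrees(np.arctan2(d[1],d[0])))
d=tips[0]-tips[3];yaw=np.arctan2(d[1],d[0])-np.pi/2;print("hanger yaw",np.degrees(yaw))
m=tips.mean(0);ex=np.array([np.cos(yaw),np.sin(yaw),0]);print("hanger origin",m+.027*ex)
h=np.array([ray("top",V(*p),.1) for p in((337,166),(232,257),(325,362),(431,272))]);c=h.mean(0)
print("ring",c,[(np.linalg.norm(x-c),np.degrees(np.arctan2(*(x-c)[1::-1]))) for x in h])
x=ray("top",V(437,174),.1)-c;print("red",np.degrees(np.arctan2(x[1],x[0])))
fx=[ray("top",V(*p),.012) for p in((155,45),(518,132),(422,552),(57,462))];f=np.array(fx)
print("fixture",f, f.mean(0))
for n,p,z in(("tallb",(306,266),.177),("jar",(393,315),.074),("beaker",(405,203),.067),("small",(180,327),.1)):print(n,ray("top",p,z))
from scipy.spatial.transform import Rotation as Ro
s=state();print(Ro.from_quat(s["orientation"]).as_matrix(),s["q"])
E
```

```text
tips [[0.4683 0.3516 0.175 ]
 [0.4736 0.2866 0.175 ]
 [0.4779 0.2275 0.175 ]
 [0.4832 0.1635 0.175 ]]
blue [0.5113 0.1989 0.176 ] 0.10052187649830326 93.52913558871379
orange [0.4966 0.3205 0.176 ] 0.10341658979716267 93.40728549673852
hanger yaw 4.54528853239926
hanger origin [0.5027 0.2595 0.175 ]
ring [ 0.5183 -0.2086  0.1   ] [(np.float64(0.03204420563662374), np.float64(-4.550381973704079)), (np.float64(0.03207518978809341), np.float64(86.01907150963484)), (np.float64(0.03178017405509668), np.float64(175.13794771904367)), (np.float64(0.03224652419247662), np.float64(-94.45393144545073))]
red -49.87574469831769
fixture [[ 0.6057 -0.1638  0.012 ]
 [ 0.5754 -0.2895  0.012 ]
 [ 0.4301 -0.2525  0.012 ]
 [ 0.4607 -0.128   0.012 ]] [ 0.518  -0.2084  0.012 ]
tallb [0.4996 0.0013 0.177 ]
jar [ 0.4062 -0.1853  0.074 ]
beaker [ 0.653  -0.2175  0.067 ]
small [0.3801 0.2633 0.1   ]
[[ 0.9569  0.2906 -0.0003]
 [ 0.2906 -0.9569  0.0017]
 [ 0.0002 -0.0017 -1.    ]] [-1.4021  0.2211  1.5275 -0.      1.3947 -0.1261]
```

Request:
send_rows --pt "0 10 -12 -6 0 0 0" --pt "0 23 -28 -6 0 0 0" --pt "0 23 -28 -6 0 0 0" --pt "0 23 -28 -6 0 0 0" --pt "0 23 -28 -6 0 0 0" --pt "0 23 -28 -6 0 0 0" --pt "0 23 -28 -6 0 0 0" --pt "0 23 -28 -6 0 0 0" --pt "0 23 -28 -6 0 0 0" --pt "0 23 -28 -6 0 0 0" --pt "0 23 -28 -6 0 0 0" --pt "0 23 -28 -4 0 0 0" --pt "0 23 -28 0 0 0 0" --pt "0 23 -28 0 0 0 0" --pt "0 23 -28 0 0 0 0" --pt "0 23 -28 0 0 0 0" --pt "0 23 -28 0 0 0 0" --pt "0 23 -28 0 0 0 0" --pt "0 23 -28 0 0 0 0" --pt "0 23 -28 0 0 0 0"

```text
time: 1.77
tcp_pos: [0.4513, 0.0543, 0.3011]
orientation: [0.989, 0.147, -0.0, 0.0]
force: [0.7, -0.0, -0.1]
width: 0.0856
grip_force: 0.0
```

Request:
send_rows --pt "0 23 -28 0 0 0 0" --pt "0 23 -28 0 0 0 0" --pt "0 23 -28 0 0 0 0" --pt "60 23 -28 0 0 0 0" --pt "105 7 -10 0 0 0 -0.12" --pt "105 0 0 0 0 0 -0.12" --pt "105 0 0 0 0 0 -0.12" --pt "105 0 0 0 0 0 -0.12" --pt "105 0 0 0 0 0 -0.12" --pt "105 0 0 0 0 0 -0.12" --pt "105 0 0 0 0 0 -0.12" --pt "105 0 0 0 0 0 -0.12" --pt "105 0 0 0 0 0 -0.12" --pt "105 0 0 0 0 0 -0.12" --pt "105 0 0 0 0 0 -0.12" --pt "105 0 0 0 0 0 -0.026" --pt "105 0 0 0 0 0 0" --pt "105 0 0 0 0 0 0"

```text
time: 3.27
tcp_pos: [0.5103, 0.1978, 0.3009]
orientation: [0.682, 0.731, -0.0, -0.0]
force: [-0.3, 0.3, 0.7]
width: 0.0504
grip_force: 0.0
```

```bash
cat >> h.py <<'E'
from scipy.spatial.transform import Rotation as Ro
def rel(target):
    s=state();M=Ro.from_quat(s["orientation"]).as_matrix()
    print("t",s["time"],"tcp",s["tcp_pos"].round(4),"yang",np.degrees(np.arctan2(M[1,1],M[0,1])).round(2),"tilt",M[:,2].round(4),"w",s["width"],"F",s["force"].round(1),"T",s["torque"].round(2),"q6",s["q"][5].round(2))
    print("tool mm",((M.T@(np.array(target)-s["tcp_pos"]))*1000).round(1))
E
python3 - <<'E'
from h import *
cv2.imwrite("pics/w1.png",capture("wrist"))
rel([.5113,.1989,.153])
s=state()
E
```

```text
t 3.3167 tcp [0.5104 0.1978 0.3009] yang 3.93 tilt [-6.e-04 -1.e-04 -1.e+00] w 0.050543451840450816 F [ 0.9 -0.6 -0.1] T [-0.03 -0.01  0.01] q6 0.16
tool mm [  1.    1.1 147.9]
```

View pics/w1.png

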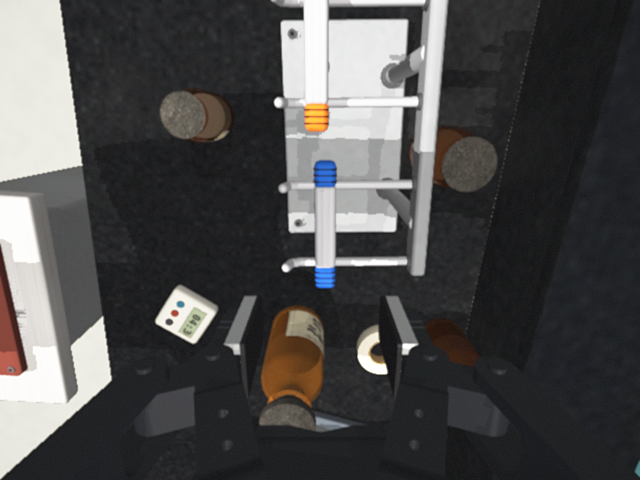

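The wrist view shows the blue bar from about (324,160) to (325,288), in line with the gripper; I check its position.

Run:
```python
from h import *
a,b=[ray("wrist",p,.176) for p in((324.5,160),(324.5,288.5))];d=a-b
print(a,b,(a+b)/2,np.linalg.norm(d),np.degrees(np.arctan2(d[1],d[0])))
```

```text
[0.50971335 0.24980635 0.176     ] [0.51712144 0.14709628 0.176     ] [0.5134174  0.19845131 0.176     ] 0.10297687640122549 94.12538436895026
```

Request:
send_rows --pt "105 0.8 1.8 25 0 0 0" --pt "105 0 0 30 0 0 0" --pt "105 0 0 30 0 0 0" --pt "105 0 0 30 0 0 0" --pt "105 0 0 20 0 0 0" --pt "105 0 0 8 0 0 0" --pt "105 0 0 4.5 0 0 0" --pt "105 0 0 0 0 0 0" --pt "255 0 0 0 0 0 0" --pt "255 0 0 0 0 0 0" --pt "255 0 0 0 0 0 0" --pt "255 0 0 0 0 0 0" --pt "255 0 0 0 0 0 0" --pt "255 0 0 0 0 0 0" --pt "255 0 0 0 0 0 0"

```text
time: 4.57
tcp_pos: [0.5135, 0.1991, 0.1557]
orientation: [0.682, 0.731, 0.001, 0.001]
force: [-1.2, 0.0, 6.4]
width: 0.0149
grip_force: 59.0
```

Request:
send_rows --pt "255 0 0 -6 0 0 0" --pt "255 0 0 -10 0 0 0" --pt "255 0 0 -9 0 0 0" --pt "255 0 0 0 0 0 0" --pt "255 0 0 0 0 0 0"

```text
time: 4.98
tcp_pos: [0.5128, 0.199, 0.1797]
orientation: [0.682, 0.731, 0.001, 0.0]
force: [0.1, -0.3, -2.5]
width: 0.0148
grip_force: 58.9
```

Run:
```python
from h import *
cv2.imwrite("pics/w2.png",capture("wrist"))
rel([.5113,.1989,.153])
t=capture("top");cv2.imwrite("pics/t2.png",cv2.resize(t[200:310,110:270],None,fx=5,fy=5,interpolation=cv2.INTER_CUBIC))
```

```text
t 5.0333 tcp [0.5123 0.1988 0.179 ] yang 4.01 tilt [ 4.e-04  1.e-04 -1.e+00] w 0.014767144376793596 F [-0.8 -0.4 -3.1] T [ 0.05  0.   -0.05] q6 0.16
tool mm [ 0.2 -1.  26. ]
```

View pics/w2.png

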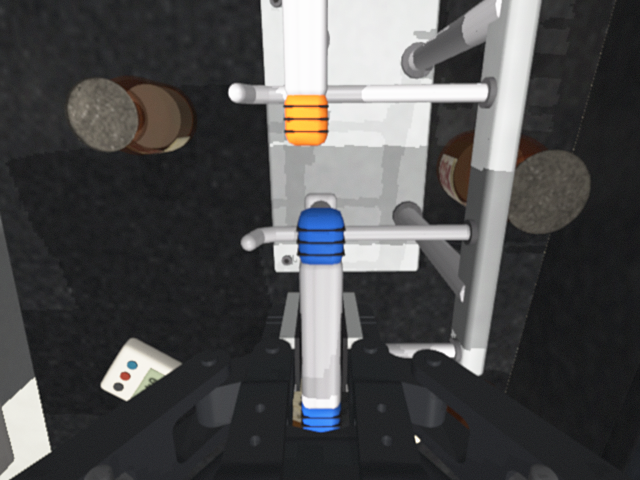

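The spanner hangs straight in the gripper: bar ends at about (320,208) and (321,432). I work out its middle relative to the TCP.

Run:
```python
from h import *
s=state();M=Ro.from_quat(s["orientation"]).as_matrix()
for z in(.196,.199,.202,.205):
    a,b=[ray("wrist",p,z) for p in((320.5,208),(321,432))]
    print(z,(1000*M.T@((a+b)/2-s["tcp_pos"])).round(1),np.linalg.norm(a-b).round(4))
```

```text
0.196 [ -0.1   0.3 -17.5] 0.102
0.199 [  1.8   0.3 -20.5] 0.0996
0.202 [  3.7   0.3 -23.5] 0.0971
0.205 [  5.7   0.3 -26.5] 0.0947
```

Request:
send_rows --pt "255 0 -10 0 0 0 0" --pt "255 0 -20 0 0 0 0" --pt "255 0 -20 0 0 0 0" --pt "255 0 -20 0 0 0 0" --pt "255 0 -10 0 0 0 0" --pt "255 0 -2 -10 0 0 0" --pt "255 0 0 -20 0 0 0" --pt "255 0 0 -20 0 0 0" --pt "255 0 0 -20 0 0 0" --pt "255 0 0 -20 0 0 0" --pt "255 0 0 -20 0 0 0" --pt "255 0 0 -20 0 0 0" --pt "255 0 0 -10 0 0 0" --pt "255 0 0 0 0 0 0"

```text
time: 6.25
tcp_pos: [0.4323, 0.1934, 0.3224]
orientation: [0.682, 0.731, 0.003, 0.002]
force: [0.1, 0.7, -2.5]
width: 0.0148
grip_force: 59.2
```

Request:
send_rows --pt "255 -12 1.6 0 0 0 0" --pt "255 -25 3.6 0 0 0 0" --pt "255 -25 3.6 0 0 0 0" --pt "255 -25 3.6 0 0 0 0" --pt "255 -25 3.6 0 0 0 0" --pt "255 -25 3.6 0 0 0 0" --pt "255 -25 3.6 0 0 0 0" --pt "255 -25 3.6 0 0 0 0" --pt "255 -25 3.6 0 0 0 0" --pt "255 -25 3.6 0 0 0 0" --pt "255 -25 3.6 0 0 0 0" --pt "255 -25 3.6 0 0 0 0" --pt "255 -25 3.6 0 0 0 0" --pt "255 -25 3.6 0 0 0 0" --pt "255 -25 3.6 0 0 0 0" --pt "255 -25 3.6 0 0 0 0" --pt "255 -20 2 0 0 0 0.05" --pt "255 0 0 0 0 0 0.05" --pt "255 0 0 0 0 0 0.048" --pt "255 0 0 0 0 0 0"

```text
time: 7.92
tcp_pos: [0.5159, -0.2093, 0.3169]
orientation: [0.735, 0.678, -0.0, -0.001]
force: [0.5, 0.6, -3.9]
width: 0.015
grip_force: 59.1
```

Run:
```python
from h import *
rel([.5182,-.2085,.211])
```

```text
t 7.9167 tcp [ 0.5159 -0.2093  0.3169] yang -4.62 tilt [-0.0024  0.0014 -1.    ] w 0.01502475869459433 F [ 0.5  0.6 -3.9] T [ 0.01 -0.03  0.  ] q6 -0.45
tool mm [  0.9   2.4 105.9]
```

Request:
send_rows --pt "255 0.9 2.4 15 0 0 0" --pt "255 0 0 25 0 0 0" --pt "255 0 0 25 0 0 0" --pt "255 0 0 25 0 0 0" --pt "255 0 0 12 0 0 0" --pt "255 0 0 4 0 0 0" --pt "255 0 0 0 0 0 0" --pt "255 0 0 0 0 0 0"

```text
time: 8.58
tcp_pos: [0.5195, -0.2085, 0.2139]
orientation: [0.734, 0.679, 0.0, 0.001]
force: [-0.2, 0.5, -0.9]
width: 0.0149
grip_force: 59.0
```

Run:
```python
from h import *
w=capture("wrist");s=capture("scene")
rel([.5182,-.2085,.211])
st=state();M=Ro.from_quat(st["orientation"]).as_matrix();c=st["tcp_pos"]
pins=[c+M@np.array([e*.032,0,.0865]) for e in(1,-1)]
a=np.radians(85.5);hs=[[.5182+e*.032*np.cos(a),-.2085+e*.032*np.sin(a),.1] for e in(1,-1)]
print(proj("wrist",pins),proj("wrist",hs));print(proj("scene",pins),proj("scene",hs))
cv2.imwrite("pics/w3.png",w)
sc=cv2.resize(s[150:240,310:410],None,fx=4.8,fy=4.8,interpolation=cv2.INTER_CUBIC)
cv2.imwrite("pics/c3.png",sc)
```

```text
t 8.6833 tcp [ 0.5199 -0.2088  0.2148] yang -4.45 tilt [ 0.0029 -0.0017 -1.    ] w 0.0149719001650719 F [ 0.1  0.5 -3. ] T [0.   0.02 0.02] q6 -0.44
tool mm [ 0.2 -1.8  3.8]
[[320.46296782 198.25825846]
 [320.47371459 288.43091495]] [[317.57676113 189.46199837]
 [317.72677709 271.64140088]]
[[353.80918711 186.44800346]
 [365.77338145 172.25102112]] [[353.96189272 194.54408771]
 [365.74732882 180.39232109]]
```

View pics/w3.png

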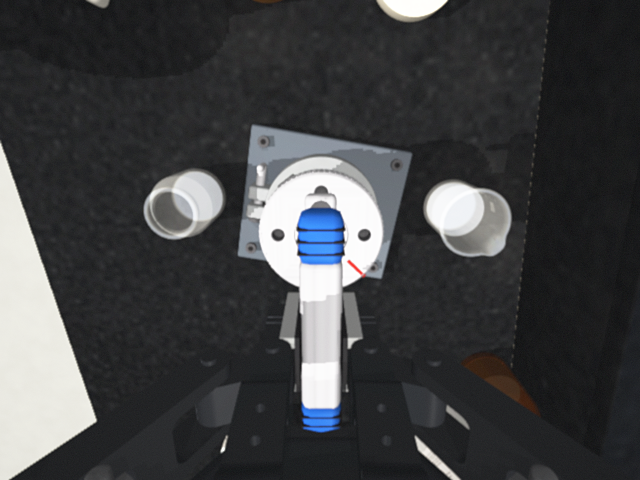

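View pics/c3.png

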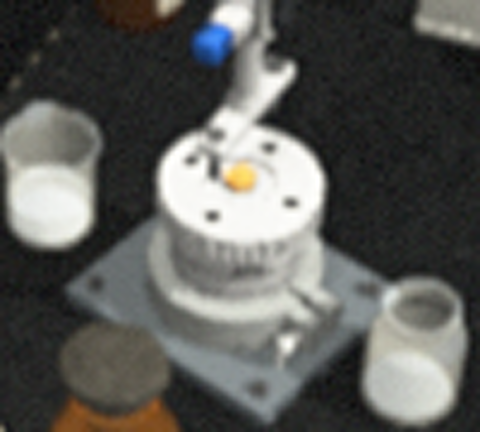

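The wrist view shows ring holes at (278,235) and (364,235), the far one at about (321,189), bar column 321; the scene crop shows a pin right above hole (212,216).

Run:
```python
from h import *
a,b=[ray("wrist",p,.1) for p in((278.5,235),(364,235))];d=a-b
print(a,b,(a+b)/2,np.linalg.norm(d),np.degrees(np.arctan2(d[1],d[0])), ray("wrist",(321,189.5),.1))
rel([.5182,-.2085,.2055])
```

```text
[ 0.4889177  -0.20847844  0.1       ] [ 0.55248577 -0.21348336  0.1       ] [ 0.52070174 -0.2109809   0.1       ] 0.06376479638503497 175.4982048948282 [ 0.52315202 -0.17681747  0.1       ]
t 8.6833 tcp [ 0.5199 -0.2088  0.2148] yang -4.45 tilt [ 0.0029 -0.0017 -1.    ] w 0.0149719001650719 F [ 0.1  0.5 -3. ] T [0.   0.02 0.02] q6 -0.44
tool mm [ 0.2 -1.8  9.3]
```

Request:
send_rows --pt "255 0 0 0 0 0 0" --pt "255 0 0 0 0 0 0" --pt "255 0 0 0 0 0 0" --pt "255 0 0 0 0 0 0" --pt "255 0 0 0 0 0 0" --pt "255 0 0 0 0 0 0"

```text
time: 9.18
tcp_pos: [0.5188, -0.2082, 0.2128]
orientation: [0.734, 0.679, -0.0, 0.0]
force: [0.6, -0.2, -4.0]
width: 0.015
grip_force: 59.0
```

Run:
```python
from h import *
rel([.5192,-.2099,.190])
```

```text
t 9.1833 tcp [ 0.5188 -0.2082  0.2128] yang -4.47 tilt [ 0. -0. -1.] w 0.01502581108305191 F [ 0.6 -0.2 -4. ] T [-0.03  0.02 -0.05] q6 -0.44
tool mm [-1.7  0.5 22.8]
```

Request:
send_rows --pt "255 -1.7 0.5 6 0 0 0" --pt "255 0 0 6 0 0 0" --pt "255 0 0 6 0 0 0" --pt "255 0 0 5 0 0 0" --pt "255 0 0 3 0 0 0" --pt "255 0 0 2 0 0 0" --pt "255 0 0 2 0 0 0" --pt "255 0 0 0 0 0 0" --pt "255 0 0 0 0 0 0" --pt "255 0 0 0 0 0 0"

```text
time: 10.02
tcp_pos: [0.5194, -0.21, 0.1832]
orientation: [0.734, 0.679, 0.0, 0.0]
force: [0.0, 0.3, -2.2]
width: 0.0149
grip_force: 59.1
```

Run:
```python
from h import *
rel([.5192,-.2099,.190])
```

```text
t 10.0167 tcp [ 0.5194 -0.21    0.1832] yang -4.47 tilt [ 5.e-04 -3.e-04 -1.e+00] w 0.014887600741387223 F [ 0.   0.3 -2.2] T [-0.03 -0.   -0.02] q6 -0.45
tool mm [ 0.1 -0.2 -6.8]
```

Request:
send_rows --pt "255 0 0 1.5 0 0 0" --pt "255 0 0 1.5 0 0 0" --pt "255 0 0 1.5 0 0 0" --pt "255 0 0 1.5 0 0 0" --pt "255 0 0 0 0 0 0" --pt "255 0 0 0 0 0 0" --pt "255 0 0 0 0 0 0"

```text
time: 10.6
tcp_pos: [0.5192, -0.2099, 0.1768]
orientation: [0.734, 0.679, 0.0, -0.0]
force: [1.1, -0.1, -2.6]
width: 0.0149
grip_force: 59.1
```

Run:
```python
from h import *
rel([.5192,-.2099,.190])
s=capture("scene");w=capture("wrist")
sc=cv2.resize(s[150:240,310:410],None,fx=4.8,fy=4.8,interpolation=cv2.INTER_CUBIC)
wc=cv2.resize(w[120:300,230:410],(432,432),interpolation=cv2.INTER_CUBIC)[:,:310]
cv2.imwrite("pics/c4.png",np.hstack([sc,wc]))
```

```text
t 10.6 tcp [ 0.5192 -0.2099  0.1768] yang -4.47 tilt [-0.  0. -1.] w 0.014864791610470815 F [ 1.1 -0.1 -2.6] T [-0.04 -0.04 -0.03] q6 -0.45
tool mm [  0.   -0.  -13.2]
```

View pics/c4.png

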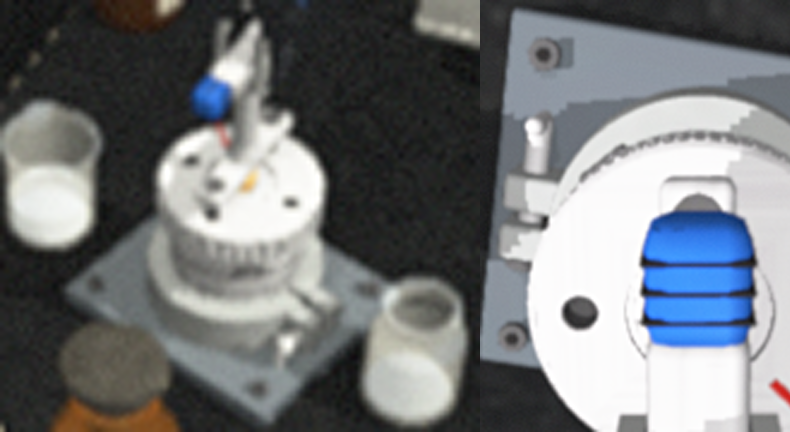

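The near pin is in the hole at (212,212) without contact force; I go down gently until I feel the bottom.

Request:
send_rows --pt "255 0 0 1 0 0 0" --pt "255 0 0 1 0 0 0" --pt "255 0 0 0 0 0 0" --pt "255 0 0 0 0 0 0"

```text
time: 11.03
tcp_pos: [0.5193, -0.21, 0.1748]
orientation: [0.734, 0.679, 0.0, 0.0]
force: [0.5, -0.6, -2.5]
width: 0.015
grip_force: 59.2
```

Request:
send_rows --pt "255 0 0 1 0 0 0" --pt "255 0 0 0 0 0 0" --pt "255 0 0 0 0 0 0" --pt "255 0 0 0 0 0 0"

```text
time: 11.37
tcp_pos: [0.5196, -0.2101, 0.1746]
orientation: [0.734, 0.679, 0.0, 0.001]
force: [-1.8, 1.2, 4.2]
width: 0.015
grip_force: 60.0
```

Request:
send_rows --pt "255 0 0 -1.5 0 0 0" --pt "255 0 0 0 0 0 0" --pt "255 0 0 0 0 0 0" --pt "255 0 0 0 0 0 0.03" --pt "255 0 0 0 0 0 0.05" --pt "255 0 0 0 0 0 0.06" --pt "255 0 0 0 0 0 0.06" --pt "255 0 0 0 0 0 0.06" --pt "255 0 0 0 0 0 0.06" --pt "255 0 0 0 0 0 0.06" --pt "255 0 0 0 0 0 0.06" --pt "255 0 0 0 0 0 0.06" --pt "255 0 0 0 0 0 0" --pt "255 0 0 0 0 0 0"

```text
time: 12.53
tcp_pos: [0.5193, -0.2099, 0.1749]
orientation: [0.879, 0.477, 0.0, -0.0]
force: [1.2, -1.3, -3.4]
width: 0.015
grip_force: 59.1
```

Run:
```python
from h import *
rel([.5192,-.2099,.1765])
```

```text
t 12.5333 tcp [ 0.5193 -0.2099  0.1749] yang -33.01 tilt [ 0.e+00  1.e-04 -1.e+00] w 0.014999105177890194 F [ 1.2 -1.3 -3.4] T [-0.11 -0.37  0.07] q6 0.05
tool mm [-0.  -0.1 -1.6]
```

Request:
send_rows --pt "255 0 0 0 0 0 0.04" --pt "255 0 0 0 0 0 0.06" --pt "255 0 0 0 0 0 0.06" --pt "255 0 0 0 0 0 0.06" --pt "255 0 0 0 0 0 0.06" --pt "255 0 0 0 0 0 0.06" --pt "255 0 0 0 0 0 0.06" --pt "255 0 0 0 0 0 0.06" --pt "255 0 0 0 0 0 0.06" --pt "255 0 0 0 0 0 0.06" --pt "255 0 0 0 0 0 0.06" --pt "255 0 0 0 0 0 0.06" --pt "255 0 0 0 0 0 0.06" --pt "255 0 0 0 0 0 0.06" --pt "255 0 0 0 0 0 0.06" --pt "255 0 0 0 0 0 0.06" --pt "255 0 0 0 0 0 0.06" --pt "255 0 0 0 0 0 0.06" --pt "255 0 0 0 0 0 0" --pt "255 0 0 0 0 0 0"

```text
time: 14.2
tcp_pos: [0.519, -0.21, 0.175]
orientation: [0.999, -0.032, -0.0, -0.0]
force: [-0.5, -0.4, -2.4]
width: 0.0149
grip_force: 59.1
```

Run:
```python
from h import *
rel([.5192,-.2099,.1765])
w=capture("wrist");t=capture("top")
wc=cv2.resize(w[80:380,120:520],None,fx=1.25,fy=1.25)
tc=cv2.resize(t[222:312,355:429],None,fx=375/90,fy=375/90,interpolation=cv2.INTER_CUBIC)
tc=tc[:,:300]
cv2.imwrite("pics/c5.png",np.hstack([wc,tc[:wc.shape[0]]]))
```

```text
t 14.2 tcp [ 0.519 -0.21   0.175] yang -93.69 tilt [-6.e-04  1.e-04 -1.e+00] w 0.014913795641524497 F [-0.5 -0.4 -2.4] T [-0.21 -0.13  0.03] q6 1.11
tool mm [ 0.2 -0.1 -1.5]
```

View pics/c5.png

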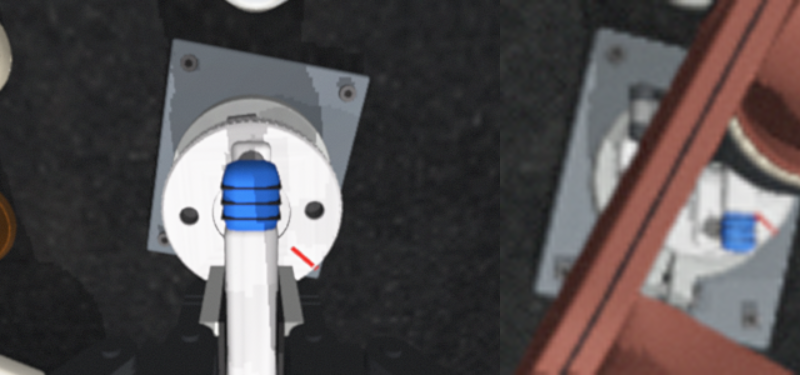

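The ring turned with the spanner (red line same place relative to the bar; holes lag by about 2.7° of clearance). On in small steps until the stop is felt.

Request:
send_rows --pt "255 0 0 0 0 0 0.03" --pt "255 0 0 0 0 0 0.04" --pt "255 0 0 0 0 0 0.04" --pt "255 0 0 0 0 0 0.04" --pt "255 0 0 0 0 0 0.03" --pt "255 0 0 0 0 0 0"

```text
time: 14.8
tcp_pos: [0.5189, -0.2099, 0.1751]
orientation: [0.992, -0.123, -0.0, -0.0]
force: [0.8, -0.7, -2.9]
width: 0.0148
grip_force: 59.0
```

Run:
```python
from h import *
rel([.5192,-.2099,.1765]); print(state()["joint_torque"].round(2))
```

```text
t 14.8 tcp [ 0.5189 -0.2099  0.1751] yang -104.13 tilt [-7.e-04  2.e-04 -1.e+00] w 0.014826663257310881 F [ 0.8 -0.7 -2.9] T [-0.23 -0.06  0.11] q6 1.29
tool mm [ 0.2 -0.  -1.4]
[  0.29 -44.72 -38.76   0.27   0.3    0.55]
```

Request:
send_rows --pt "255 0 0 0 0 0 0.02" --pt "255 0 0 0 0 0 0.02" --pt "255 0 0 0 0 0 0.01" --pt "255 0 0 0 0 0 0"

```text
time: 15.13
tcp_pos: [0.519, -0.2099, 0.1751]
orientation: [0.989, -0.148, -0.0, -0.0]
force: [0.1, -0.6, -4.3]
width: 0.0148
grip_force: 58.9
```

Run:
```python
from h import *
rel([.5192,-.2099,.1765]); print(state()["joint_torque"].round(2))
```

```text
t 15.1333 tcp [ 0.519  -0.2099  0.1751] yang -107.05 tilt [-6.e-04  2.e-04 -1.e+00] w 0.014814742250878176 F [ 0.1 -0.6 -4.3] T [-0.28  0.    0.14] q6 1.34
tool mm [ 0.2 -0.  -1.4]
[  0.36 -45.16 -39.29   0.37   0.19   0.3 ]
```

Request:
send_rows --pt "255 0 0 0 0 0 0.02" --pt "255 0 0 0 0 0 0.01" --pt "255 0 0 0 0 0 0"

```text
time: 15.38
tcp_pos: [0.519, -0.2099, 0.1751]
orientation: [0.987, -0.163, -0.0, 0.0]
force: [-0.7, -1.3, -5.1]
width: 0.0148
grip_force: 59.3
```

Run:
```python
from h import *
rel([.5192,-.2099,.1765]); print(state()["joint_torque"].round(2))
w=capture("wrist")
cv2.imwrite("pics/c6.png",cv2.resize(w[110:350,180:460],None,fx=2.4,fy=2.4,interpolation=cv2.INTER_CUBIC))
```

```text
t 15.3833 tcp [ 0.519  -0.2099  0.1751] yang -108.74 tilt [-6.e-04  0.e+00 -1.e+00] w 0.014786234158678304 F [-0.7 -1.3 -5.1] T [-0.23  0.07  0.69] q6 1.37
tool mm [ 0.2 -0.  -1.4]
[ -0.22 -45.49 -39.7    0.59   0.1    0.9 ]
```

Request:
send_rows --pt "255 0 0 0 0 0 0.02" --pt "255 0 0 0 0 0 0.01" --pt "255 0 0 0 0 0 0" --pt "255 0 0 0 0 0 0"

```text
time: 15.77
tcp_pos: [0.5191, -0.2098, 0.1751]
orientation: [0.984, -0.177, -0.0, -0.0]
force: [-1.0, -0.0, -6.2]
width: 0.0146
grip_force: 64.8
```

Run:
```python
from h import *
rel([.5192,-.2099,.1765]); print(state()["joint_torque"].round(2))
w=capture("wrist")
# red line + hole blobs by code
hsv=cv2.cvtColor(w,cv2.COLOR_BGR2HSV)
b,g,r=[w[...,i].astype(int) for i in range(3)]
m=((r-np.maximum(b,g))>60);ys,xs=np.nonzero(m)
k=(xs>250)&(xs<450)&(ys>100)&(ys<350)
P=np.array([ray("wrist",p,.1) for p in zip(xs[k],ys[k])])[:, :2]
if len(P)>3:
    u=P.mean(0)-[.5187,-.2095];v=cv2.fitLine(P.astype(np.float32),cv2.DIST_L2,0,.01,.01).ravel()
    print(len(P),"line at deg",np.degrees(np.arctan2(u[1],u[0])),"dir",np.degrees(np.arctan2(v[1],v[0])),np.linalg.norm(u))
dk=(w.max(2)<90).astype(np.uint8)
n,l,st,ce=cv2.connectedComponentsWithStats(dk)
for i in range(1,n):
    if 60<st[i,4]<400 and 200<ce[i][0]<440 and 100<ce[i][1]<350:
        p=ray("wrist",ce[i],.1);print(ce[i].round(1),st[i,4],p.round(4))
```

```text
t 15.7667 tcp [ 0.5191 -0.2098  0.1751] yang -110.42 tilt [-5.e-04  1.e-04 -1.e+00] w 0.014619456765520976 F [-1.  -0.  -6.2] T [-0.15  0.09  1.35] q6 1.4
tool mm [ 0.2  0.  -1.4]
[ -0.88 -45.85 -40.24   0.73  -0.11   1.37]
100 line at deg -148.89275920346853 dir 30.818075 0.03686308804243384
[371.3 244.9] 140 [ 0.5115 -0.2408  0.1   ]
[271.2 255.2] 130 [ 0.5273 -0.1783  0.1   ]
```

Red line measured at −148.9° world = the predicted home direction (−13.9°+225°), and torque climbs to 1.35 N m: on the stop. Relax the twist and draw out.

Request:
send_rows --pt "255 0 0 0 0 0 -0.03" --pt "255 0 0 0 0 0 -0.03" --pt "255 0 0 0 0 0 -0.025" --pt "255 0 0 0 0 0 0" --pt "255 0 0 0 0 0 0"

```text
time: 16.23
tcp_pos: [0.5196, -0.21, 0.1758]
orientation: [0.991, -0.136, 0.001, -0.0]
force: [0.2, -0.1, -2.8]
width: 0.0148
grip_force: 59.1
```

Run:
```python
from h import *
rel([.5192,-.2099,.1765])
```

```text
t 16.2333 tcp [ 0.5196 -0.21    0.1758] yang -105.69 tilt [ 0.0011  0.     -1.    ] w 0.014781148107092282 F [ 0.2 -0.1 -2.8] T [ 0.   -0.02  0.01] q6 1.32
tool mm [-0.4 -0.  -0.7]
```

Free of load. Draw straight up.

Request:
send_rows --pt "255 0 0 -2 0 0 0" --pt "255 0 0 -3 0 0 0" --pt "255 0 0 -5 0 0 0" --pt "255 0 0 -10 0 0 0" --pt "255 0 0 -20 0 0 0" --pt "255 0 0 -25 0 0 0" --pt "255 0 0 -25 0 0 0" --pt "255 0 0 -25 0 0 0" --pt "255 0 0 -20 0 0 0" --pt "255 0 0 -10 0 0 0" --pt "255 0 0 0 0 0 0"

```text
time: 17.15
tcp_pos: [0.5205, -0.2106, 0.3244]
orientation: [0.991, -0.136, 0.003, 0.001]
force: [0.5, -0.1, -2.4]
width: 0.0145
grip_force: 59.2
```

Request:
send_rows --pt "255 0 0 0 0 0 -0.06" --pt "255 0 0 0 0 0 -0.12" --pt "255 0 0 0 0 0 -0.12" --pt "255 0 0 0 0 0 -0.12" --pt "255 0 0 0 0 0 -0.12" --pt "255 0 0 0 0 0 -0.12" --pt "255 0 0 0 0 0 -0.12" --pt "255 0 0 0 0 0 -0.12" --pt "255 0 0 0 0 0 -0.12" --pt "255 0 0 0 0 0 -0.12" --pt "255 0 0 0 0 0 -0.12" --pt "255 0 0 0 0 0 -0.12" --pt "255 0 0 0 0 0 -0.12" --pt "255 0 0 0 0 0 -0.12" --pt "255 0 0 0 0 0 -0.12" --pt "255 0 0 0 0 0 -0.12" --pt "255 0 0 0 0 0 -0.06" --pt "255 0 0 0 0 0 0" --pt "255 0 0 0 0 0 0"

```text
time: 18.73
tcp_pos: [0.5187, -0.2097, 0.3189]
orientation: [0.68, 0.733, -0.0, -0.001]
force: [0.1, -0.5, -2.6]
width: 0.0149
grip_force: 59.1
```

Run:
```python
from h import *
rel([.4323,.1930,.322])
t=capture("top");hsv=cv2.cvtColor(t,cv2.COLOR_BGR2HSV)
m=cv2.inRange(hsv,(100,120,60),(125,255,255));ys,xs=np.nonzero(m);k=(xs>340)&(xs<470)&(ys>150)&(ys<320)
print(k.sum())
w=capture("wrist");hw=cv2.cvtColor(w,cv2.COLOR_BGR2HSV);m=cv2.inRange(hw,(100,120,60),(125,255,255));ys,xs=np.nonzero(m)
k=(xs>270)&(xs<370);print("wrist blue",xs[k].min(),xs[k].max(),ys[k].min(),ys[k].max())
w0=cv2.imread("pics/w2.png");hw=cv2.cvtColor(w0,cv2.COLOR_BGR2HSV);m=cv2.inRange(hw,(100,120,60),(125,255,255));ys,xs=np.nonzero(m)
k=(xs>270)&(xs<370);print("before",xs[k].min(),xs[k].max(),ys[k].min(),ys[k].max())
```

```text
t 18.7333 tcp [ 0.5187 -0.2097  0.3189] yang 4.28 tilt [-0.0019  0.0012 -1.    ] w 0.014887948846911959 F [ 0.1 -0.5 -2.6] T [ 0.02 -0.05  0.02] q6 -0.6
tool mm [408.  -56.1  -2.5]
1
wrist blue 297 343 208 432
before 298 343 208 432
```

Request:
send_rows --pt "255 13 -1.5 0 0 0 0" --pt "255 25 -3.5 0 0 0 0" --pt "255 25 -3.5 0 0 0 0" --pt "255 25 -3.5 0 0 0 0" --pt "255 25 -3.5 0 0 0 0" --pt "255 25 -3.5 0 0 0 0" --pt "255 25 -3.5 0 0 0 0" --pt "255 25 -3.5 0 0 0 0" --pt "255 25 -3.5 0 0 0 0" --pt "255 25 -3.5 0 0 0 0" --pt "255 25 -3.5 0 0 0 0" --pt "255 25 -3.5 0 0 0 0" --pt "255 25 -3.5 0 0 0 0" --pt "255 25 -3.5 0 0 0 0" --pt "255 25 -3.5 0 0 0 0" --pt "255 25 -3.5 0 0 0 0" --pt "255 20 -2 0 0 0 0" --pt "255 0 0 0 0 0 0" --pt "255 0 0 0 0 0 0" --pt "255 0 0 0 0 0 0"

```text
time: 20.5
tcp_pos: [0.4317, 0.1925, 0.3202]
orientation: [0.679, 0.734, -0.0, 0.0]
force: [0.7, -0.3, -2.3]
width: 0.0151
grip_force: 59.1
```

Run:
```python
from h import *
rel([.4323,.1935,.1805])
```

```text
t 20.5 tcp [0.4317 0.1925 0.3202] yang 4.42 tilt [-1.e-04 -5.e-04 -1.e+00] w 0.015144347562869484 F [ 0.7 -0.3 -2.3] T [-0.01  0.04 -0.04] q6 0.18
tool mm [  1.1   0.7 139.7]
```

Request:
send_rows --pt "255 1 0.7 15 0 0 0" --pt "255 0 0 25 0 0 0" --pt "255 0 0 25 0 0 0" --pt "255 0 0 25 0 0 0" --pt "255 0 0 25 0 0 0" --pt "255 0 0 15 0 0 0" --pt "255 0 0 9 0 0 0" --pt "255 0 0 0 0 0 0" --pt "255 0 0 0 0 0 0" --pt "255 0 0 0 0 0 0" --pt "255 0 0 0 0 0 0"

```text
time: 21.42
tcp_pos: [0.4338, 0.1937, 0.183]
orientation: [0.679, 0.734, 0.001, 0.001]
force: [0.1, -0.3, -2.8]
width: 0.0151
grip_force: 59.0
```

Run:
```python
from h import *
rel([.5125,.1990,.1805])
```

```text
t 21.4167 tcp [0.4338 0.1937 0.183 ] yang 4.39 tilt [ 2.8e-03  7.0e-04 -1.0e+00] w 0.015057396706781901 F [ 0.1 -0.3 -2.8] T [-0.01  0.   -0.01] q6 0.18
tool mm [-0.8 78.9  2.7]
```

Request:
send_rows --pt "255 -0.5 9 0 0 0 0" --pt "255 0 15 0 0 0 0" --pt "255 0 15 0 0 0 0" --pt "255 0 15 0 0 0 0" --pt "255 0 15 0 0 0 0" --pt "255 0 10 0 0 0 0" --pt "255 0 0 0 0 0 0" --pt "255 0 0 0 0 0 0" --pt "255 0 0 0 0 0 0" --pt "255 0 0 0 0 0 0"

```text
time: 22.25
tcp_pos: [0.5108, 0.1992, 0.1812]
orientation: [0.679, 0.734, -0.0, -0.0]
force: [-0.1, -0.5, -3.5]
width: 0.0148
grip_force: 59.2
```

Run:
```python
from h import *
rel([.5125,.1990,.156])
```

```text
t 22.25 tcp [0.5108 0.1992 0.1812] yang 4.43 tilt [-5.e-04 -1.e-04 -1.e+00] w 0.014752223533235893 F [-0.1 -0.5 -3.5] T [ 0.    0.04 -0.02] q6 0.15
tool mm [-0.3  1.7 25.2]
```

Request:
send_rows --pt "255 0 0 6 0 0 0" --pt "255 0 0 8 0 0 0" --pt "255 0 0 6 0 0 0" --pt "255 0 0 3 0 0 0" --pt "255 0 0 1.5 0 0 0" --pt "255 0 0 0.5 0 0 0" --pt "255 0 0 0 0 0 0" --pt "255 0 0 0 0 0 0"

```text
time: 22.92
tcp_pos: [0.5117, 0.1992, 0.1565]
orientation: [0.679, 0.734, 0.0, 0.0]
force: [0.9, -1.0, -2.5]
width: 0.0149
grip_force: 59.3
```

Request:
send_rows --pt "255 0 0 0.7 0 0 0" --pt "255 0 0 0.3 0 0 0" --pt "255 0 0 0 0 0 0" --pt "255 0 0 0 0 0 0"

```text
time: 23.25
tcp_pos: [0.5118, 0.1993, 0.1558]
orientation: [0.679, 0.734, 0.0, 0.0]
force: [0.1, 0.2, 0.7]
width: 0.0147
grip_force: 59.6
```

Request:
send_rows --pt "200 0 0 0 0 0 0" --pt "180 0 0 0 0 0 0" --pt "150 0 0 0 0 0 0" --pt "120 0 0 0 0 0 0" --pt "105 0 0 0 0 0 0" --pt "105 0 0 0 0 0 0" --pt "105 0 0 0 0 0 0" --pt "105 0 0 -5 0 0 0" --pt "105 0 0 -10 0 0 0" --pt "105 0 0 -20 0 0 0" --pt "105 0 0 -25 0 0 0" --pt "105 0 0 -25 0 0 0" --pt "105 0 0 -25 0 0 0" --pt "105 0 0 -25 0 0 0" --pt "105 0 0 -10 0 0 0" --pt "105 0 0 0 0 0 0" --pt "105 0 0 0 0 0 0" --pt "105 0 0 0 0 0 0"

```text
time: 24.75
tcp_pos: [0.5106, 0.199, 0.2985]
orientation: [0.679, 0.734, -0.001, -0.001]
force: [0.1, 0.1, -0.6]
width: 0.0503
grip_force: 0.0
```

Run:
```python
from h import *
rel([.5113,.1989,.3])
def caps(n,lo,hi,img,z=.176):
    m=cv2.inRange(cv2.cvtColor(img,cv2.COLOR_BGR2HSV),lo,hi)
    k,l,st,ce=cv2.connectedComponentsWithStats(m)
    for i in range(1,k):
        if st[i,4]>60:
            p=ray(n,ce[i],z)
            if abs(p[0]-.51)<.06 and .1<p[1]<.42: print(n,ce[i].round(1),st[i,4],p.round(4))
w=capture("wrist");cv2.imwrite("pics/w7.png",w);w1=cv2.imread("pics/w1.png")
for im in(w1,w):
    for lo,hi in(((100,120,60),(125,255,255)),((5,150,100),(20,255,255))):caps("wrist",lo,hi,im)
b,g,r=[capture("top")[...,i].astype(int) for i in range(3)]
ys,xs=np.nonzero((r-np.maximum(b,g))>60);k=(xs>375)&(xs<435)&(ys>235)&(ys<290)
P=np.array([ray("top",p,.1) for p in zip(xs[k],ys[k])])
if len(P): u=P.mean(0)-[.5183,-.2086,.1];print("red",len(P),np.degrees(np.arctan2(u[1],u[0])),np.linalg.norm(u))
```

```text
t 24.75 tcp [0.5106 0.199  0.2985] yang 4.41 tilt [-2.6e-03 -6.0e-04 -1.0e+00] w 0.05032383126761214 F [ 0.1  0.1 -0.6] T [ 0.02  0.03 -0.02] q6 0.15
tool mm [-0.1  0.6 -1.5]
wrist [324.9 173.6] 523 [0.5101 0.2415 0.176 ]
wrist [324.6 277.6] 431 [0.5165 0.1592 0.176 ]
wrist [316.9 117.3] 423 [0.5015 0.2797 0.176 ]
wrist [322.6 175.1] 541 [0.5085 0.2403 0.176 ]
wrist [322.5 279.7] 433 [0.515  0.1572 0.176 ]
wrist [317.6 119.5] 425 [0.5021 0.2783 0.176 ]
wrist [276.1 322.2] 69 [0.4795 0.1155 0.176 ]
red 5 -149.57488413879292 0.036624707449307736
```

The caps show the blue spanner back in its place, the orange one where it was, and the red line at home.

```bash
python3 -c "
from station import *
print(hand_in())"
```

```text
the job is handed in; nothing more can be done
None
```

The ring is home against its stop, the fitting spanner hangs back in its own place released, the other spanner and the bottles were left alone, and the job is handed in (about 25 s on the robot's clock; the hand-in gave no verdict).

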